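# Lock the carving wheel with its spring hook

## Robot

A 6-joint arm with a two-finger parallel gripper is mounted at the origin on the work surface. World frame = base frame: x ahead of the robot, y to its left, z up, the work surface at z = 0. Lengths are in mm, angles in degrees, forces in N, time in s.
With the tool pointing down it reaches from about 350 to 850 mm from the base axis. Payload 8.1 kg.
Tool frame: the origin (TCP) lies at the very end of the fingers, on their centre line; the grasp point (between the pads) lies 19 mm behind it; z points along the fingers, y is the line along which they close (so a half turn about z gives the same grasp; the last joint's range is limited). The gripper opens to 85 mm and grips with 20 to 120 N. Pads are 22 mm wide; open, the fingers measure 114 mm over their backs; the gripper's body (76 mm by 85 mm) begins 54 mm behind the grasp point. The pads swing forward as they close: fully open they stand 13 mm farther back than shut.
Start: joints at [71.54, 7.471, 85.268, -0, 87.261, -4.893], TCP at [140.733, 583.266, 231.292] pointing down, gripper open.
Joint ranges: [-169.43, 169.43], [-51.17, 129.36], [1.28, 143.12], [-76.62, 256.62], [0, 156.53], [-152.29, 152.29]. Speed limits (degrees/s): [136.94, 136.94, 159.86, 180, 180, 180].

## Interface

Orientations are given as [roll, pitch, yaw] about the fixed x, y, z axes, in that order (R = Rz(yaw) Ry(pitch) Rx(roll)).
In Python, from bench import sense, eyes, job, models gives the robot as it stands. The module is installed in compiled form; this text tells all that it offers.
- The arm moves only by the tool apply_moves, never from a script. Its argument "rows" is a list of rows, each a list of 6 numbers: the shift along the tool's x, y, z in mm, then the turn, a rotation vector about the tool's x, y, z in rad. In form: [[dx, dy, dz, rx, ry, rz], ...]. A call has exactly 5 rows; each row shifts and turns the commanded pose from where the row before left it, along the tool's axes as they then stand; what a row does not reach is not made up. A row lasts 1/8 s, in which the tool goes at most 62.5 mm and 10.7 degrees, less where a joint would pass 70% of its speed; a pose out of reach is approached as far as the arm can. A call is refused whole if a number of a shift passes 62.5 or a number of a turn 0.188, either way. A call with a gripper value outside its range is refused whole. "fingers" is the finger opening in mm, from 0 to 85.4, set as the call begins (left out, the last holds). The fingers move at their own pace and stop on an object; "grip_force" is the grip in N (left out, the last holds). Time passes only in rows, so rows that do not move let the fingers close, or fill a call up. It gives the time, the measured TCP pose, the force, the opening and the grip force at its end, in the units of the state.
- sense(): the state, without advancing time (a new reading comes with each control period).
- eyes.snapshot(name): name is "scene" or "top"; returns (picture, depth): 420x560x3 uint8, red, green, blue; 420x560 float32, mm along the optical axis (not along the pixel's ray), 0 where there is no reading.
- eyes.get_calibration(name): a dict with "intrinsics" (3x3 intrinsics, pixels), "R" (3x3) and "t" (3): a world point X has camera coordinates R X + t. Camera axes: x right, y down, z forward; pixel columns grow to the right and rows downward; lengths in mm; the calibration is good to about 2 mm. A picture is of the moment at which its call begins. get_calibration takes no time and is no camera call.
- job.hand_in(): hands the job in; it is judged then, once.
Trained networks look in the newest picture that a camera, given by its name, has taken for a name from the list of things; names that differ only in an ending like _2 or _b are one class to them, and where a whole thing is asked for, a point or a joint stands for the part that bears it (a point fixed in the world has none). Each returns a list of dicts, best first, with "confidence" (0 to 1); they miss things now and then, are a little off and sometimes report something else, mostly with a low value. They report only what shows in the picture. A call takes as long as a camera call.
- models.boxes_of(name, camera): "xyz" ([x, y, z] in mm, in world coordinates, good to about 4 mm: the middle of the surface that is visible of it).
- models.cut_out(name, camera): "pixels" (420x560 bool, what is visible of it).
- models.place_of(name, camera): "xyz" ([x, y, z] in mm, in world coordinates, good to about 4 mm: a listed point, or the origin of a listed thing).
The state is a dict: "time": time; "joint_pos": joint angles; "qd": joint speeds; "joint_efforts": joint torques, N m; "tool_pos": TCP position; "tcp_rot": TCP orientation; "ft_force": force on the tool from outside, world axes, zero at the start; "wrist_torque": the same for the moment, N m; "finger_gap": finger opening in mm; "grip_force": force on a finger pad.
Only numpy, scipy, OpenCV 4.12 (cv2) and the standard library are available. Lean on these libraries where they do the work, as an engineer would, in place of code of your own. Each camera call takes 0.05 s, during which the arm holds its last target. There are 200 camera calls.

## Task

Lock the carving wheel so that the bowl cannot turn: press the latch's sprung plunger right down, keep it pressed while you slide the latch gently up to the headed post until the hook's fork is fully home round it, then let the plunger go so that the hook springs up and catches the post's head. Do not push or pull hard on the post, do not touch the bowl, and leave the other things on the bench alone.

Things in the scene. Friction and masses are not known exactly. Their poses are not given: they have to be found in the camera images.
- stand: The carving stand's steel foot, a 340 x 150 x 14 mm plate fixed on the bench. Origin on the bench under the latch's rail; +x runs along the rail towards the wheel, +z up. The wheel's axis is 150 mm along +x.
- hook: The latch's steel hook, a flat two-tined fork 5 mm thick carried by the plunger's lower end, its tines pointing along the rail towards the wheel. Origin on the plunger's axis, 94 mm below the fork's top face; axes as the stand's. The fork's top face is 94 mm above the bench with the plunger released, 80 mm with it fully pressed.
- cap_center (a point): Centre of the plunger's black round cap, 24 mm across and 30 mm tall, upright, standing above the carriage; 145 mm above the bench when released. Moves with plunger and carriage. A grey frame crossbar (18 mm along the rail, 42 mm across it) lies below it, its top 108 mm above the bench.
- plunger (a joint): How far the plunger is pressed down: 0 released, 0.014 m fully down (rigid stop). Spring 5 N at 0, 8.5 N at 0.014, damped, so it rises at about 0.1 m/s when let go. With the hook caught under the post's head it rests near 0.006; near 0.012 the turned-up tips are only pressing on the head from below; at 0 nothing holds it.
- carriage (a joint): How far the latch's carriage stands along its rail towards the wheel, 0 to 0.084 m (friction about 2 N, it stays where left; starts 0 to 0.010). The hook is home round the post somewhere between 0.056 and 0.076, depending on where the post is set.
- post_mid (a point): Nominal place of the steel post on the wheel's slotted lug, at the level of its head's underside, 88 mm above the bench; turns with the wheel. The real post is clamped up to 9 mm nearer to or farther from the wheel's axis than this point, so feel or look for it; it bears no more than 20 N. Neck 8 mm across; mushroom head 22 mm across, 8 mm thick.
- bowl: Dark brown clay bowl with carved flowers, fixed on the wheel: 132 mm across, 72 mm tall, its rim 136 mm above the bench. Origin at the centre of its underside.
- knife: Bystander: carving knife with a black handle, 155 mm long, lying loose; origin on the bench under its middle.
- pencil: Bystander: orange pencil, 150 mm long and 9 mm thick, lying loose; origin under its middle.
- slip_jar: Bystander: white jar 60 mm across, 70 mm tall; origin at the centre of its underside.
- water_cup: Bystander: white ceramic cup 70 mm across, 80 mm tall; origin at the centre of its underside.
- crotch (a point): Bottom of the fork's slot (11 mm wide), at mid thickness, 26 mm ahead of the plunger's axis. Fully home, it touches the post's neck, so the post's centre is then 4 mm ahead of it.
- tips (a point): Midway between the tine tips, which are turned up 6 mm above the fork's top face, from 42 to 47 mm ahead of the plunger's axis. Ahead of them a flared mouth widens to about 30 mm, ending 63 mm ahead of the axis. They clear the far side of the post's head only within the last 1.5 to 2.5 mm before the crotch is home; short of that they rise against the head's underside and catch nothing.
- wheel: The stand's turning wheel, an aluminium disc 184 mm across, top 64 mm above the bench, with a slotted lug that carries the post towards the latch. Origin on its axis, at its underside; its -x points to the post. It starts up to 0.05 rad off line and turns easily; the flared fork draws the post into line.

How it is judged (in metres and radians):
On the way:
1. the plunger is pressed down while the hook is still short of the post (value of joint plunger above 0.0115 m and value of joint carriage below 0.045 m), for 0.1 s.
At the end, for the whole second after the job is handed in: The hook has caught the post: with the robot clear, the plunger rests between 4 and 8.5 mm down, held there by the post's head with more than 2 N, and the carriage stands between 52 and 81 mm along its rail (value of joint plunger between 0.004 and 0.0085 m and value of joint carriage between 0.052 and 0.081 m and contact force between hook and anything else above 2 N); the robot touches nothing.
It fails at once if the hook is pushed against anything, or pulled on it, with more than 20 N (contact force between hook and anything else above 20 N).
It fails at once if the robot touches the bowl (contact force between bowl and the fingers above 0.5 N or contact force between bowl and the arm above 0.5 N).
It fails at once if a bystander is moved by more than 20 mm (distance of any of knife, pencil, slip_jar, water_cup from where it was at the start of the episode above 0.02 m).
It also fails if it takes over 45 s, if anything falls off the work surface, if the arm or the gripper's body presses on something with over 40 N, if the wrist force passes 120 N, or if a joint passes its speed limit or range.

## Working session

There is one attempt and no reset: what is moved stays moved. The work goes in short steps, Python scripts to look and compute and a tool call to move; the robot and the scene stay as the last step left them, time stands still between calls to the robot, and variables do not carry over. Pictures are saved under pics/ and viewed, at most 10 in all, crops included, and the job is handed in when it is done.

Besides the shell and the picture viewer there is one more tool, called after "Request:" by a JSON object that holds its "fn" and its "kwargs". apply_moves: Moves the arm, as the interface text tells. Its arguments: {"type":"object","properties":{"rows":{"type":"array"},"fingers":{"type":"number"},"grip_force":{"type":"number"}},"required":["rows"]}

```bash
mkdir -p pics
python3 - <<'E'
from bench import sense, eyes, models
import cv2,numpy as np
s=sense();print(s['time'],s['tool_pos'],s['tcp_rot'],s['finger_gap'])
ims=[]
for c in ['scene','top']:
    p,d=eyes.snapshot(c);cv2.imwrite(f'pics/{c}0.png',p[:,:,::-1])
    for n in ['cap_center','stand','post_mid','wheel','bowl','crotch','tips','hook','knife','pencil','slip_jar','water_cup']:
        r=models.place_of(n,c)
        print(c,n,[(np.round(q['xyz']).tolist(),round(q['confidence'],2)) for q in r[:2]])
E
```

```text
0.0 [140.52701126 582.73407877 230.25351756] [-1.79893512e+02 -1.01366739e-02  1.66435573e+02] 85.45826938125037
scene cap_center [([494.0, -46.0, 147.0], 0.76)]
scene stand [([553.0, -60.0, -3.0], 0.94)]
scene post_mid [([588.0, -73.0, 89.0], 0.76)]
scene wheel [([700.0, -98.0, 51.0], 0.97)]
scene bowl [([696.0, -97.0, 62.0], 0.91)]
scene crotch [([519.0, -50.0, 93.0], 0.52)]
scene tips [([539.0, -59.0, 99.0], 0.67)]
scene hook []
scene knife [([406.0, 368.0, 4.0], 0.84)]
scene pencil [([333.0, -431.0, -3.0], 0.43), ([518.0, -53.0, 93.0], 0.26)]
scene slip_jar [([606.0, -385.0, 0.0], 0.89)]
scene water_cup [([690.0, 375.0, 1.0], 0.92)]
top cap_center [([498.0, -46.0, 142.0], 0.76)]
top stand [([554.0, -63.0, 2.0], 0.67), ([495.0, -45.0, 4.0], 0.26)]
top post_mid [([590.0, -72.0, 88.0], 0.62)]
top wheel [([698.0, -98.0, 51.0], 0.83)]
top bowl [([699.0, -98.0, 68.0], 0.66)]
top crotch [([519.0, -52.0, 92.0], 0.65)]
top tips [([536.0, -57.0, 101.0], 0.51)]
top hook [([495.0, -41.0, 5.0], 0.52), ([403.0, 372.0, 2.0], 0.48)]
top knife [([554.0, -63.0, 2.0], 0.74), ([400.0, 374.0, -4.0], 0.73)]
top pencil [([336.0, -430.0, -3.0], 0.45)]
top slip_jar [([608.0, -385.0, -1.0], 0.87)]
top water_cup [([690.0, 377.0, 1.0], 0.56)]
```

View pics/scene0.png

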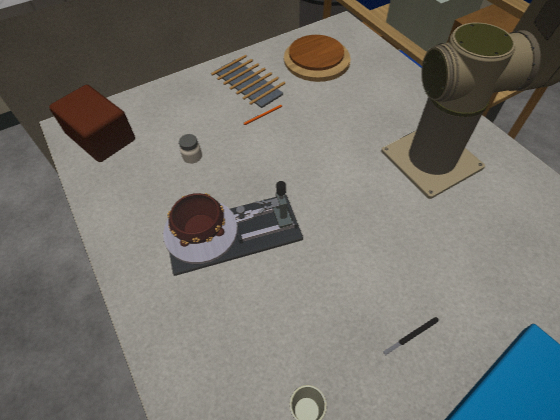

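View pics/top0.png

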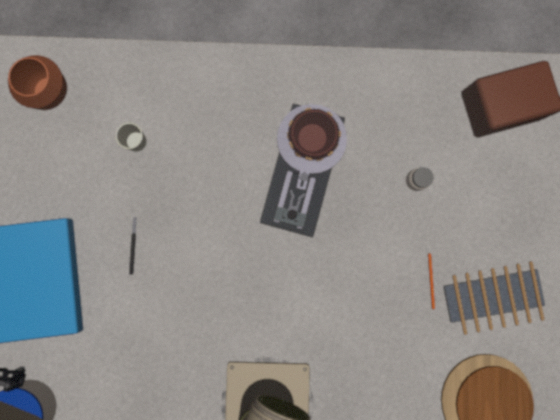

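Stand in mid-bench: the cap is at scene pixel (281,188) and top pixel (292,213), the post near top (303,180), and the bowl at top (314,133). The two cameras' network positions agree and match the listed sizes: cap to wheel axis is 210 mm, and the rail heads about -14.2°. The tool's -x already lies along the rail, so I'll go over the cap at this height.

Request:
{"fn": "apply_moves", "kwargs": {"rows": [[-33,-35,0,0,0,0],[-33,-35,0,0,0,0],[-33,-35,0,0,0,0],[-33,-35,0,0,0,0],[-33,-35,0,0,0,0]], "fingers": 85, "grip_force": 40}}

```text
time: 1.92
tool_pos: [260.7, 373.2, 231.5]
tcp_rot: [180.0, 0.0, 166.5]
ft_force: [1.3, -0.1, -0.3]
finger_gap: 85.4
grip_force: 0.0
```

Request:
{"fn": "apply_moves", "kwargs": {"rows": [[-33,-35,0,0,0,0],[-33,-35,0,0,0,0],[-33,-35,0,0,0,0],[-33,-35,0,0,0,0],[-33,-35,0,0,0,0]]}}

```text
time: 2.55
tool_pos: [380.1, 164.2, 231.6]
tcp_rot: [180.0, 0.1, 166.4]
ft_force: [1.5, 0.8, -0.2]
finger_gap: 84.9
grip_force: 0.0
```

Request:
{"fn": "apply_moves", "kwargs": {"rows": [[-33,-35,0,0,0,0],[-33,-35,0,0,0,0],[-33,-35,0,0,0,0],[-33,-35,0,0,0,0],[0,0,0,0,0,0]]}}

```text
time: 3.18
tool_pos: [475.8, -4.1, 231.2]
tcp_rot: [-180.0, 0.0, 166.2]
ft_force: [0.1, 0.5, -1.2]
finger_gap: 84.9
grip_force: 0.0
```

```bash
cat > h.py <<'E'
from bench import sense, eyes, models
import numpy as np
def cloud(cam, mask, d):
    c=eyes.get_calibration(cam); K,R,t=(np.array(c[k]) for k in('intrinsics','R','t'))
    v,u=np.nonzero(mask&(d>0)); z=d[v,u]
    return ((np.linalg.inv(K)@np.vstack([u,v,np.ones(len(u))])*z).T-t)@R, u, v
E
python3 - <<'E'
from h import *
s=sense();print(s['time'],s['tool_pos'],s['tcp_rot'],s['ft_force'],s['finger_gap'])
for c in ['scene','top']:
    p,d=eyes.snapshot(c)
    for n in ['cap_center','post_mid','wheel','bowl','stand']:
        r=models.place_of(n,c); print(c,n,[(np.round(q['xyz'],1).tolist(),round(q['confidence'],2)) for q in r[:1]])
    for n,zr in [('cap_center',(120,170)),('bowl',(125,145))]:
        m=models.cut_out(n,c)
        if m:
            P,u,v=cloud(c,m[0]['pixels'],d); P=P[(P[:,2]>zr[0])&(P[:,2]<zr[1])]
            if len(P):print(' cut',n,len(P),P.min(0).round(),P.max(0).round(),P.mean(0).round(1))
E
```

```text
3.175 [475.7554435   -4.13164312 231.16706951] [-1.79961443e+02  3.60780020e-03  1.66210190e+02] [ 0.05018692  0.52280029 -1.18129536] 84.94929014367399
scene cap_center [([495.7, -47.3, 145.6], 0.52)]
scene post_mid [([586.8, -72.0, 88.2], 0.63)]
scene wheel [([702.7, -100.6, 50.7], 0.73)]
scene bowl [([697.2, -95.2, 63.4], 0.73)]
scene stand [([552.2, -60.9, -3.4], 0.9)]
 cut cap_center 125 [487. -56. 120.] [509. -32. 162.] [498.9 -40.1 151.3]
 cut bowl 586 [ 638. -160.  125.] [767. -32. 140.] [706.7 -80.2 132. ]
top cap_center [([697.6, -99.5, 48.3], 0.65)]
top post_mid [([586.3, -71.1, 86.9], 0.63)]
top wheel [([697.5, -97.0, 48.8], 0.86)]
top bowl [([699.5, -95.0, 63.7], 0.74)]
top stand [([554.7, -64.9, 0.3], 0.78)]
 cut bowl 555 [ 635. -159.  125.] [763. -31. 143.] [692.4 -92.8 133.4]
```

Request:
{"fn": "apply_moves", "kwargs": {"rows": [[-15,-17.5,0,0,0,0],[-15.5,-17.5,0,0,0,0],[0,0,35,0,0,0],[0,0,35,0,0,0],[0,0,15,0,0,0]]}}

```text
time: 4.6
tool_pos: [495.0, -42.4, 144.0]
tcp_rot: [-180.0, -0.2, 166.4]
ft_force: [-0.4, 0.1, -0.6]
finger_gap: 84.9
grip_force: 0.0
```

Request:
{"fn": "apply_moves", "kwargs": {"rows": [[0,0,8,0,0,0],[0,0,8,0,0,0],[0,0,0,0,0,0],[0,0,0,0,0,0],[0,0,0,0,0,0]]}}

```text
time: 5.22
tool_pos: [496.8, -42.7, 131.0]
tcp_rot: [180.0, 0.1, 166.4]
ft_force: [0.3, 0.2, 0.3]
finger_gap: 85.0
grip_force: 0.0
```

Run:
```python
from h import *; import cv2
s=sense();print(s['time'],s['tool_pos'],s['tcp_rot'],s['ft_force'])
o=[]
for c,(u,v) in [('scene',(270,190)),('top',(295,205))]:
    p,d=eyes.snapshot(c)
    o.append(cv2.resize(p[v-60:v+60,u-48:u+48,::-1],None,fx=4,fy=4,interpolation=cv2.INTER_CUBIC))
    r=models.place_of('cap_center',c); print(c,[(np.round(q['xyz'],1).tolist(),round(q['confidence'],2)) for q in r[:2]])
cv2.imwrite('pics/near1.png',np.hstack(o))
```

```text
5.225 [496.77540052 -42.70327426 130.98869102] [1.79998165e+02 6.52184467e-02 1.66433156e+02] [0.31821423 0.21779303 0.32561659]
scene [([491.5, -44.7, 148.4], 0.5)]
top [([588.5, -72.1, 91.0], 0.32)]
```

View pics/near1.png

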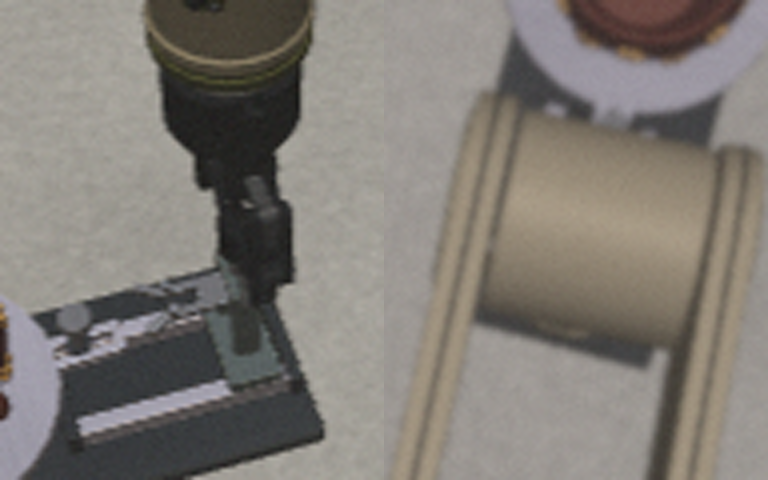

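The left crop shows the gripper straddling the cap, with the near finger at crop (265,240), and the fork at (175,295) short of the post at (72,320). The arm hides the top view. I'll shift 2.5 mm sideways and close.

Request:
{"fn": "apply_moves", "kwargs": {"rows": [[-0.5,-2.5,0,0,0,0],[0,0,0,0,0,0],[0,0,0,0,0,0],[0,0,0,0,0,0],[0,0,0,0,0,0]], "fingers": 18, "grip_force": 40}}

```text
time: 6.05
tool_pos: [496.0, -46.1, 130.6]
tcp_rot: [-179.9, -0.0, 166.4]
ft_force: [-2.7, -4.6, 3.6]
finger_gap: 22.8
grip_force: 39.6
```

Request:
{"fn": "apply_moves", "kwargs": {"rows": [[0,0,0,0,0,0],[0,0,0,0,0,0],[0,0,0,0,0,0],[0,0,0,0,0,0],[0,0,0,0,0,0]]}}

```text
time: 6.68
tool_pos: [496.0, -46.1, 130.6]
tcp_rot: [-179.9, -0.0, 166.4]
ft_force: [-3.8, -4.9, 2.9]
finger_gap: 22.9
grip_force: 39.6
```

Request:
{"fn": "apply_moves", "kwargs": {"rows": [[0,0,3,0,0,0],[0,0,4,0,0,0],[0,0,4,0,0,0],[0,0,2,0,0,0],[0,0,0,0,0,0]]}}

```text
time: 7.3
tool_pos: [496.7, -46.3, 118.3]
tcp_rot: [-179.9, 0.1, 166.4]
ft_force: [-2.8, -4.9, 7.6]
finger_gap: 22.8
grip_force: 39.9
```

Request:
{"fn": "apply_moves", "kwargs": {"rows": [[0,0,0.5,0,0,0],[0,0,0.5,0,0,0],[0,0,0.5,0,0,0],[0,0,0,0,0,0],[0,0,0,0,0,0]]}}

```text
time: 7.92
tool_pos: [496.8, -46.3, 117.0]
tcp_rot: [-179.9, 0.1, 166.4]
ft_force: [-2.8, -5.4, 6.7]
finger_gap: 22.9
grip_force: 39.9
```

Request:
{"fn": "apply_moves", "kwargs": {"rows": [[0,0,0.5,0,0,0],[0,0,0.5,0,0,0],[0,0,0,0,0,0],[0,0,0,0,0,0],[0,0,0,0,0,0]]}}

```text
time: 8.55
tool_pos: [497.2, -46.4, 116.5]
tcp_rot: [-179.9, 0.2, 166.4]
ft_force: [-4.3, -4.6, 10.1]
finger_gap: 23.0
grip_force: 40.2
```

Request:
{"fn": "apply_moves", "kwargs": {"rows": [[-2,0,0.5,0,0,0],[-4,0,0,0,0,0],[-5,0,0,0,0,0],[-5,0,0,0,0,0],[-4,0,0,0,0,0]]}}

```text
time: 9.18
tool_pos: [517.1, -51.3, 116.5]
tcp_rot: [-179.9, 0.2, 166.4]
ft_force: [-4.2, -5.6, 11.8]
finger_gap: 23.1
grip_force: 40.5
```

Run:
```python
from h import *; import cv2
s=sense();print(s['time'],s['tool_pos'],s['ft_force'])
p,d=eyes.snapshot('scene')
m=np.zeros(d.shape,bool);m[200:222,226:256]=1
P,u,v=cloud('scene',m,d);k=(P[:,2]>90)&(P[:,2]<102)
k2=k&(u<252)
for a in np.c_[u,v,P.round(1)][k]: print(*a,end=' | ')
u0,v0=255,205
cv2.imwrite('pics/n2.png',cv2.resize(p[v0-40:v0+45,u0-50:u0+50,::-1],None,fx=7,fy=7,interpolation=cv2.INTER_CUBIC))
```

```text
9.175 [517.10550161 -51.2668485  116.51999116] [-4.18196142 -5.57981711 11.76805125]
238.0 206.0 596.4 -84.4 95.0 | 239.0 206.0 594.9 -81.4 97.6 | 240.0 206.0 592.0 -82.4 94.2 | 241.0 206.0 590.3 -79.8 96.1 | 242.0 206.0 588.6 -77.3 97.8 | 237.0 207.0 599.8 -83.3 94.6 | 238.0 207.0 597.8 -81.8 95.0 | 239.0 207.0 596.3 -78.6 97.7 | 240.0 207.0 593.3 -79.9 93.9 | 241.0 207.0 591.7 -77.1 96.2 | 242.0 207.0 589.4 -76.4 95.2 | 243.0 207.0 587.4 -74.8 95.7 | 236.0 208.0 603.9 -80.2 97.3 | 237.0 208.0 601.0 -81.3 93.6 | 238.0 208.0 599.0 -79.5 94.3 | 239.0 208.0 596.9 -78.2 94.4 | 240.0 208.0 594.7 -77.2 93.9 | 241.0 208.0 592.6 -75.9 94.0 | 242.0 208.0 590.8 -73.8 95.2 | 243.0 208.0 588.3 -73.6 93.5 | 236.0 209.0 604.6 -79.4 94.4 | 237.0 209.0 602.7 -77.6 95.2 | 238.0 209.0 600.6 -76.3 95.1 | 239.0 209.0 598.2 -75.8 93.9 | 240.0 209.0 596.3 -74.1 94.6 | 241.0 209.0 594.1 -72.9 94.5 | 242.0 209.0 592.0 -71.6 94.4 | 243.0 209.0 589.8 -70.5 94.1 | 244.0 209.0 587.9 -68.5 95.2 | 236.0 210.0 606.0 -76.7 94.5 | 237.0 210.0 604.6 -73.4 97.5 | 238.0 210.0 601.4 -75.3 92.6 | 239.0 210.0 599.4 -73.7 93.1 | 240.0 210.0 597.6 -71.6 94.4 | 241.0 210.0 595.4 -70.4 94.2 | 242.0 210.0 593.4 -69.0 94.4 | 243.0 210.0 591.1 -68.2 93.7 | 244.0 210.0 589.0 -66.9 93.6 | 236.0 211.0 607.3 -74.5 93.8 | 237.0 211.0 605.3 -72.6 94.7 | 238.0 211.0 603.5 -70.4 96.1 | 239.0 211.0 601.6 -68.8 96.5 | 240.0 211.0 598.8 -69.3 93.7 | 241.0 211.0 596.5 -68.7 92.7 | 242.0 211.0 594.7 -66.5 94.1 | 243.0 211.0 592.9 -64.4 95.4 | 237.0 212.0 606.1 -71.7 92.0 | 238.0 212.0 604.7 -68.6 94.9 | 239.0 212.0 602.4 -67.7 94.3 | 240.0 212.0 600.4 -66.0 94.8 | 241.0 212.0 598.7 -63.7 96.4 | 242.0 212.0 596.2 -63.6 94.6 | 243.0 212.0 593.4 -64.1 91.7 | 237.0 213.0 607.2 -70.1 90.5 | 238.0 213.0 605.2 -68.3 91.2 | 239.0 213.0 603.2 -66.8 91.5 | 241.0 213.0 599.2 -63.7 92.4 | 242.0 213.0 596.7 -63.4 90.8 |
```

View pics/n2.png

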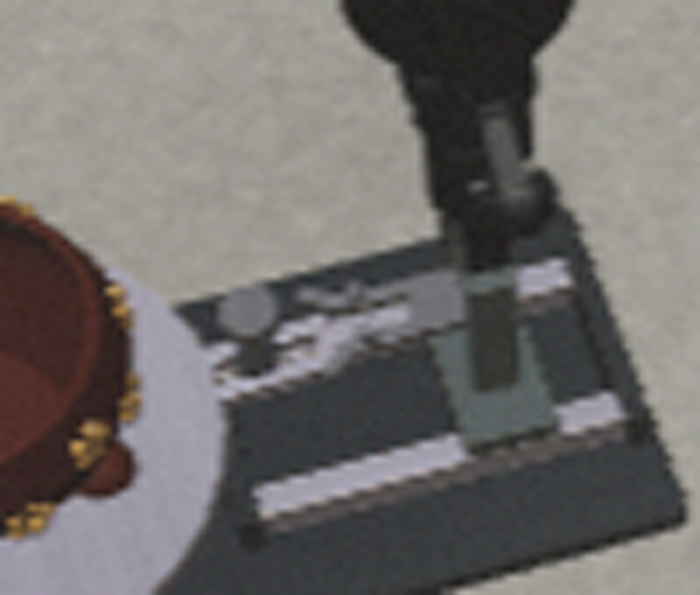

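The crop shows the pressed fork at (340,300)–(440,300) and the post head at (248,310), which depth puts at about (597,-73.5,95). The post is therefore about 7 mm nearer the axis than nominal, so I expect it home after about 74 mm of travel from the start, near x = 568.

Request:
{"fn": "apply_moves", "kwargs": {"rows": [[-4,0,0,0,0,0],[-4,0,0,0,0,0],[-4,0,0,0,0,0],[-4,0,0,0,0,0],[-4,0,0,0,0,0]]}}

```text
time: 9.85
tool_pos: [536.4, -56.0, 116.5]
tcp_rot: [-179.9, 0.2, 166.4]
ft_force: [-3.0, -5.9, 11.7]
finger_gap: 22.4
grip_force: 40.6
```

Request:
{"fn": "apply_moves", "kwargs": {"rows": [[-3,0,0,0,0,0],[-3,0,0,0,0,0],[-3,0,0,0,0,0],[-3,0,0,0,0,0],[-3,0,0,0,0,0]]}}

```text
time: 10.48
tool_pos: [550.9, -59.6, 116.6]
tcp_rot: [-179.9, 0.2, 166.4]
ft_force: [-3.5, -5.7, 12.0]
finger_gap: 22.8
grip_force: 40.6
```

Request:
{"fn": "apply_moves", "kwargs": {"rows": [[-1.5,0,0,0,0,0],[-1.5,0,0,0,0,0],[-1.5,0,0,0,0,0],[-1.5,0,0,0,0,0],[-1.5,0,0,0,0,0]]}}

```text
time: 11.1
tool_pos: [558.2, -61.4, 116.6]
tcp_rot: [-179.9, 0.2, 166.4]
ft_force: [-3.0, -5.8, 12.4]
finger_gap: 22.6
grip_force: 40.5
```

Request:
{"fn": "apply_moves", "kwargs": {"rows": [[-1,0,0,0,0,0],[-1,0,0,0,0,0],[-1,0,0,0,0,0],[-1,0,0,0,0,0],[-0.5,0,0,0,0,0]]}}

```text
time: 11.72
tool_pos: [562.6, -62.4, 116.6]
tcp_rot: [-179.9, 0.2, 166.4]
ft_force: [-3.3, -5.6, 11.2]
finger_gap: 23.0
grip_force: 40.5
```

Request:
{"fn": "apply_moves", "kwargs": {"rows": [[-0.4,0,0,0,0,0],[-0.4,0,0,0,0,0],[-0.4,0,0,0,0,0],[-0.4,0,0,0,0,0],[-0.4,0,0,0,0,0]]}}

```text
time: 12.35
tool_pos: [564.4, -62.9, 116.5]
tcp_rot: [-179.9, 0.2, 166.4]
ft_force: [-5.0, -5.9, 11.1]
finger_gap: 23.3
grip_force: 40.5
```

Request:
{"fn": "apply_moves", "kwargs": {"rows": [[-0.4,0,0,0,0,0],[-0.4,0,0,0,0,0],[-0.4,0,0,0,0,0],[-0.4,0,0,0,0,0],[-0.4,0,0,0,0,0]]}}

```text
time: 12.98
tool_pos: [566.4, -63.3, 116.5]
tcp_rot: [-179.9, 0.2, 166.4]
ft_force: [-4.2, -5.5, 12.0]
finger_gap: 23.1
grip_force: 40.5
```

Request:
{"fn": "apply_moves", "kwargs": {"rows": [[-0.3,0,0,0,0,0],[-0.3,0,0,0,0,0],[-0.3,0,0,0,0,0],[-0.3,0,0,0,0,0],[0,0,0,0,0,0]]}}

```text
time: 13.6
tool_pos: [567.6, -63.7, 116.6]
tcp_rot: [-179.9, 0.2, 166.4]
ft_force: [-3.5, -5.6, 11.7]
finger_gap: 23.0
grip_force: 40.5
```

Request:
{"fn": "apply_moves", "kwargs": {"rows": [[-0.3,0,0,0,0,0],[-0.3,0,0,0,0,0],[-0.3,0,0,0,0,0],[0,0,0,0,0,0],[0,0,0,0,0,0]]}}

```text
time: 14.22
tool_pos: [568.3, -63.8, 116.5]
tcp_rot: [-179.9, 0.2, 166.4]
ft_force: [-4.6, -4.9, 12.3]
finger_gap: 22.9
grip_force: 40.6
```

Request:
{"fn": "apply_moves", "kwargs": {"rows": [[-0.3,0,0,0,0,0],[-0.3,0,0,0,0,0],[-0.3,0,0,0,0,0],[0,0,0,0,0,0],[0,0,0,0,0,0]]}}

```text
time: 14.85
tool_pos: [568.5, -63.9, 116.5]
tcp_rot: [-179.9, 0.1, 166.4]
ft_force: [-8.7, -4.3, 14.9]
finger_gap: 22.6
grip_force: 40.7
```

Request:
{"fn": "apply_moves", "kwargs": {"rows": [[-0.3,0,0,0,0,0],[-0.3,0,0,0,0,0],[-0.3,0,0,0,0,0],[0,0,0,0,0,0],[0,0,0,0,0,0]]}}

```text
time: 15.48
tool_pos: [568.7, -63.9, 116.5]
tcp_rot: [-179.9, -0.0, 166.4]
ft_force: [-12.7, -3.7, 17.9]
finger_gap: 23.1
grip_force: 41.0
```

Contact: the push along the rail rose from 2 to about 11 N at the predicted place, so the fork is home. Letting go.

Request:
{"fn": "apply_moves", "kwargs": {"rows": [[0,0,0,0,0,0],[0,0,0,0,0,0],[0,0,0,0,0,0],[0,0,0,0,0,0],[0,0,0,0,0,0]], "fingers": 85}}

```text
time: 16.1
tool_pos: [569.0, -62.7, 114.2]
tcp_rot: [180.0, -0.0, 166.4]
ft_force: [-0.6, -0.6, 0.3]
finger_gap: 85.0
grip_force: 0.0
```

Request:
{"fn": "apply_moves", "kwargs": {"rows": [[0,0,-10,0,0,0],[0,0,-30,0,0,0],[0,0,-40,0,0,0],[0,0,-40,0,0,0],[0,0,0,0,0,0]]}}

```text
time: 16.73
tool_pos: [571.5, -63.2, 240.0]
tcp_rot: [180.0, 0.5, 166.4]
ft_force: [0.2, 0.6, -0.5]
finger_gap: 85.3
grip_force: 0.0
```

Request:
{"fn": "apply_moves", "kwargs": {"rows": [[40,0,0,0,0,0],[40,0,0,0,0,0],[40,0,0,0,0,0],[40,0,0,0,0,0],[0,0,0,0,0,0]]}}

```text
time: 17.35
tool_pos: [411.7, -24.6, 234.0]
tcp_rot: [180.0, -0.0, 166.5]
ft_force: [0.9, 0.1, -0.1]
finger_gap: 84.8
grip_force: 0.0
```

Run:
```python
from h import *; import cv2
s=sense();print(s['time'],s['tool_pos'],s['ft_force'])
o=[]
for c,(u,v) in [('scene',(255,200)),('top',(300,190))]:
    p,d=eyes.snapshot(c)
    o.append(cv2.resize(p[v-40:v+40,u-32:u+33,::-1],None,fx=6,fy=6,interpolation=cv2.INTER_CUBIC))
    for n in ['cap_center','crotch','tips','post_mid']:
        print(c,n,[(np.round(q['xyz'],1).tolist(),round(q['confidence'],2)) for q in models.place_of(n,c)[:1]])
    for n in ['cap_center']:
        m=models.cut_out(n,c)
        if m:
            P,u,v=cloud(c,m[0]['pixels'],d);P=P[P[:,2]>115];print(len(P),np.percentile(P,[5,50,90,97],axis=0).round(1).tolist() if len(P) else 0)
cv2.imwrite('pics/n3.png',np.hstack(o))
```

```text
17.35 [411.6544918  -24.63225473 233.97299645] [ 0.93645914  0.08415803 -0.14110172]
scene cap_center [([564.8, -62.8, 138.8], 0.57)]
scene crotch [([592.2, -71.1, 87.1], 0.61)]
scene tips [([608.3, -76.5, 95.1], 0.7)]
scene post_mid [([700.8, -98.4, 52.8], 0.69)]
115 [[560.9, -68.6, 129.8], [570.7, -55.8, 150.8], [578.6, -51.1, 153.9], [580.1, -50.2, 154.9]]
top cap_center [([569.7, -64.0, 136.8], 0.66)]
top crotch [([591.6, -68.6, 85.9], 0.66)]
top tips [([613.0, -74.8, 93.8], 0.47)]
top post_mid [([587.1, -68.8, 88.6], 0.69)]
0 0
```

View pics/n3.png

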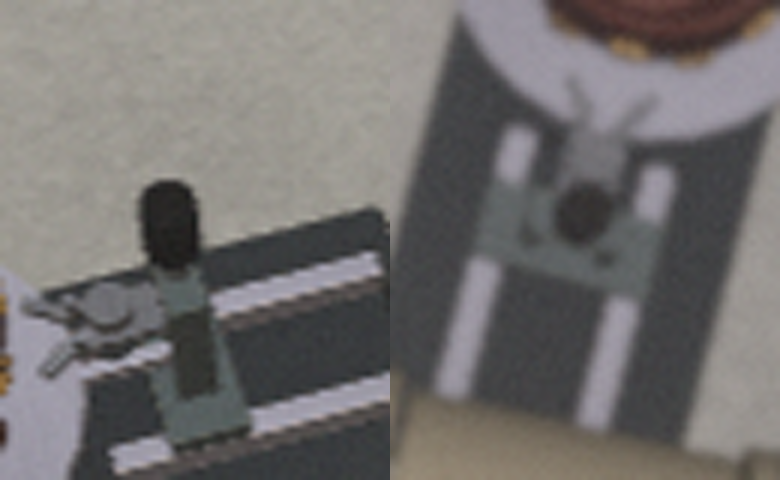

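In the left crop the fork surrounds the post head at (105,305) with the tips past it, and the cap at (168,225) is partly raised. The cap centre measures about 138 mm and the crotch about 86.5 mm, so the plunger is about 6 mm down, which means the hook has caught.

```bash
python3 -c "
from bench import job
print(job.hand_in())"
```

```text
the job is handed in; nothing more can be done
None
```

The job is handed in, though the hand-in gave no verdict: the fork is home round the post, the hook has caught its head with the plunger resting about 6 mm down by camera, and the arm is clear.

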